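# Scrape the board clean and uncap the cleaner jug

## Robot

A 6-joint arm with a two-finger parallel gripper is mounted at the origin on the work surface. World frame = base frame: x ahead of the robot, y to its left, z up, the work surface at z = 0. Lengths are in m, angles in degrees, forces in N, time in s.
With the tool pointing down it reaches from about 0.3 to 0.75 m from the base axis. Payload 8.5 kg.
Tool frame: the origin (TCP) lies on the centre line of the jaws, within the pads' length; the fingertips stand 17 mm ahead of it and the grasp point (between the pads) lies 2 mm behind it (env.tip_extent is the distance from the TCP to the fingertips, in m); z points along the fingers, y is the direction in which the jaws open and shut (so a half turn about z gives the same grasp; the last joint's range is limited). The gripper opens to 85 mm and grips with 20 to 120 N. Pads are 22 mm wide; open, the fingers measure 114 mm over their backs; the gripper's body (76 mm by 85 mm) begins 54 mm behind the grasp point. The pads swing forward as they close: fully open they stand 13 mm farther back than shut.
Start: joints at [-82.294, 21.807, 74.336, -0, 83.858, -12.336], TCP at [0.188, -0.517, 0.248] pointing down, gripper open.
Joint ranges: [-178.18, 178.18], [-50.72, 133.34], [12.68, 142.11], [-81.47, 261.47], [9.98, 163.14], [-165.26, 165.26]. Speed limits (degrees/s): [136.94, 136.94, 180, 180, 180, 180].

## Interface

Orientations are given as a 3x3 rotation matrix whose columns are the frame's x, y, z axes.
In Python, from rig import telemetry, get_image, camera_params, close_job, env gives the robot as it stands.
- The arm moves only by the tool apply_moves, never from a script. Its argument "motion" is a list of rows, each an object of numbers: "tx", "ty", "tz": the shift along the tool's x, y, z in cm; "turn": the turn about the tool's z in degrees; "jaw": the gripper's target within -1 to 1 (fully open at 1, half-way at 0, shut at -1). In form: [{"tx": .., "ty": .., "tz": .., "turn": .., "jaw": ..}, ...]. A call has 1 to 5 rows; each row is the pose to reach, as a shift and turn from the pose measured when the call began, along the tool's axes at that moment; what a row does not reach only later rows make up. A row lasts 1/12 s, in which the tool goes at most 41.7 mm and 7.16 degrees, less where a joint would pass 70% of its speed; a pose out of reach is approached as far as the arm can. A call with a gripper value outside its range is refused whole. The fingers move at their own pace and stop on an object; "squeeze" is the grip in N (left out, the last holds). Time passes only in rows, so rows that repeat a pose let the fingers close. It gives the time, the measured TCP pose, the force and the opening at its end, in the units of the state.
- telemetry.observe(): the state, without advancing time (a new reading comes with each control period).
- get_image(name): name is "scene" or "top" or "wrist"; returns (picture, depth): 420x560x3 uint8, red, green, blue; 420x560 float32, m along the optical axis (not along the pixel's ray), 0 where there is no reading.
- camera_params(name): a dict with "fx", "fy", "cx", "cy" (pixels), "D" ([k1, k2, p1, p2, k3] as OpenCV has them; the pictures are not rectified), "rvec" (rotation vector, rad) and "tvec" (3), from world to camera coordinates, as OpenCV has them. Camera axes: x right, y down, z forward; pixel columns grow to the right and rows downward; lengths in m; the calibration is good to about 2 mm. A picture is of the moment at which its call begins: read the wrist's pose just before it. camera_params takes no time and is no camera call; for the wrist camera it gives the pose at the moment of the call.
- close_job(): hands the job in, once; it reports no verdict.
The state is a dict: "time_s": time; "q": joint angles; "qvel": joint speeds; "joint_efforts": joint torques, N m; "position": TCP position; "tool_rot": TCP orientation; "ft_force": force on the tool from outside, world axes, zero at the start; "wrist_torque": the same for the moment, N m; "grip_width": finger opening in m.
Only numpy, scipy, OpenCV 4.12 (cv2) and the standard library are available. Lean on these libraries where they do the work, as an engineer would, in place of code of your own. Each camera call takes 0.05 s, during which the arm holds its last target. There are 200 camera calls.

## Task

Clean down after the cooking lesson: with the scraper block, sweep the three vegetable offcuts off the cutting board into the aluminium tray along its edge (do not touch the offcuts with the gripper), and leave the scraper standing upright on the board. Then open the cleaner jug's safety cap: press it down, twist it anticlockwise while it is down, and lift it straight off. Finish while holding the cap level and still, a few centimetres above the jug's mouth, and leave the cup, jar and sauce bottle where they are.

Things in the scene. Friction and masses are not known exactly. Their poses are not given: they have to be found in the camera images.
- board_mid (a point): centre of the top face of a white cutting board, 220 mm (its x) by 240 mm (its y), top 18 mm above the table; fixed. Along its whole +y edge, 120 mm from this point, is a shallow aluminium tray, 220 mm wide and 120 mm deep in y, floor 3 mm above the table, with 28 mm rims on its other three sides and none on the board's side
- scraper_grip (a point): middle of the wooden handle of the scraper block, 45 mm above its sole. Grey foot 180 (x) x 24 (y) x 22 mm high; handle on it 100 (x) x 20 (y) mm, top 68 mm above the sole; 200 to 330 g. It starts standing on the board near the board's -y edge, roughly parallel to it, its steel-faced side (+y) towards the offcuts and the tray
- chip_a_mid (a point): centre of a hard vegetable offcut, a block 26 x 18 x 13 mm, lying on the board between scraper and tray, within 75 mm of the board's middle line (measured in the board's x)
- chip_b_mid (a point): centre of a hard vegetable offcut, a flat slice 26 mm in diameter and 12 mm high, on the board like the first
- chip_c_mid (a point): centre of a hard vegetable offcut, a block 18 x 22 x 14 mm, on the board like the first
- jug_mouth (a point): centre of the top of the jug's neck, 150 mm above the table, in the middle of the capped jug; z up. Squat white square jug, 96 mm wide, with a loop handle on its +y side, in a steel caddy screwed down: it cannot move. Farther than 20 mm from the axis the jug is at most 112 mm high
- cap_mid (a point): centre (half-way up) of the loose round ribbed white cap on the jug: 52 mm in diameter, 34 mm high, 40 g; its top starts 162 mm above the table. A spring holds it up and locked (5 degrees of play). Press it down 4 to 7 mm (9 to 12 N) and, held down, turn it anticlockwise seen from above: from 46 to 134 degrees (80 is best) it lifts straight off. It does not turn clockwise
- seal (a joint): spring seal under the cap: how far it is pressed down, 0 (closed cap at rest) to 0.007 m (bottom); about -0.002 when nothing presses it
- soup_cup: white cup with a handle, 84 mm wide, 62 mm high, loose, origin at the underside; leave it alone
- sugar_jar: clear jar, 64 mm in diameter, 75 mm high, loose, origin at the underside; leave it alone
- sauce_bottle: amber sauce bottle, 54 mm in diameter, 130 mm high, loose, origin at the underside; leave it alone
Things that resemble listed ones, but are neither listed nor needed, are in the scene too. Leave any purple or yellow look-alike of the part that bears cap_mid alone.

How it is judged (in metres and radians):
On the way, in this order (a step that is already met when the one before it is completed fails the run):
1. all three offcuts are in the tray (y of chip_a_mid in the frame of board_mid between 0.12 and 0.24 m and x of chip_a_mid in the frame of board_mid between -0.11 and 0.11 m and z of each of chip_a_mid, chip_b_mid, chip_c_mid in the frame of board_mid below 0.008 m and y of chip_b_mid in the frame of board_mid between 0.12 and 0.24 m and x of chip_b_mid in the frame of board_mid between -0.11 and 0.11 m and y of chip_c_mid in the frame of board_mid between 0.12 and 0.24 m and x of chip_c_mid in the frame of board_mid between -0.11 and 0.11 m), for 0.2 s.
2. the cap is pressed down at least 3.3 mm on the neck (value of joint seal above 0.0033 m and z of cap_mid in the frame of jug_mouth below -0.007 m), for 0.1 s.
3. the cap is turned at least 45 degrees while still on the neck (angle between the x axis of cap_mid and the x axis of jug_mouth, either way round above 0.75 rad and z of cap_mid in the frame of jug_mouth below 0.004 m), for 0.1 s.
At the end, for the whole second after the job is handed in: the three offcuts are in the tray; the scraper stands upright on the board (tilt under 0.15 rad), let go and at rest; the gripper holds the cap still, within 0.3 rad of level and 40 mm of the jug's axis, its centre 35 to 170 mm above the mouth, touching neither jug nor scraper (all of step 1 and contact force between each of the fingers, cap and scraper below 0.1 N and angle between scraper_grip's own z axis and vertical below 0.15 rad and linear speed of each of scraper, cap below 0.02 m/s and z of scraper_grip in the frame of board_mid between 0.038 and 0.055 m and x of scraper_grip in the frame of board_mid between -0.11 and 0.11 m and y of scraper_grip in the frame of board_mid between -0.12 and 0.12 m and z of cap_mid in the frame of jug_mouth between 0.035 and 0.17 m and horizontal distance between cap_mid and jug_mouth below 0.04 m and angle between cap_mid's own z axis and vertical below 0.3 rad and contact force between the fingers and cap above 1 N and contact force between cap and jug below 0.1 N); the arm keeps its last pose, push and grip.
It fails at once if the gripper touches an offcut (contact force between any of the fingers, the arm and chip_a above 0.3 N or contact force between any of the fingers, the arm and chip_b above 0.3 N or contact force between any of the fingers, the arm and chip_c above 0.3 N).
It fails at once if the cup, jar or sauce bottle is moved more than 20 mm (distance of any of soup_cup, sugar_jar, sauce_bottle from where it was at the start of the episode above 0.02 m).
It also fails if it takes over 58 s, if anything falls off the work surface, if the arm or the gripper's body presses on something with over 40 N, if the wrist force passes 120 N, or if a joint passes its speed limit or range.

## Working session

There is one attempt and no reset: what is moved stays moved. The work goes in short steps, Python scripts to look and compute and a tool call to move; the robot and the scene stay as the last step left them, time stands still between calls to the robot, and variables do not carry over. Pictures are saved under pics/ and viewed, about 8 in all and at most 12, crops included, and the job is handed in when it is done.

Besides the shell and the picture viewer there is one more tool, called after "Request:" as name(argument=value, ...), one argument or row to a line, values as JSON. apply_moves: Moves the arm, as the interface text tells. Its arguments: {"type":"object","properties":{"motion":{"type":"array"},"squeeze":{"type":"number"}},"required":["motion"]}

```bash
mkdir -p pics; ls
cat > h.py <<'E'
import numpy as np, cv2
from rig import telemetry, get_image, camera_params, close_job, env
def snap(n):
    p=camera_params(n); im,d=get_image(n); return im,d,p
def save(f,im): cv2.imwrite('pics/'+f,im[:,:,::-1])
def KR(p):
    K=np.array([[p['fx'],0,p['cx']],[0,p['fy'],p['cy']],[0,0,1.]]); R=cv2.Rodrigues(np.array(p['rvec'],float))[0]
    return K,np.array(p['D'],float),R,np.array(p['tvec'],float).ravel()
def cloud(d,p):
    K,D,R,t=KR(p); h,w=d.shape
    u,v=np.meshgrid(np.arange(w),np.arange(h)); uv=np.stack([u,v],-1).reshape(-1,1,2).astype(np.float64)
    n=cv2.undistortPoints(uv,K,D).reshape(h,w,2)
    c=np.dstack([n*d[...,None],d]); return (c-t)@R
def onplane(px,p,z):
    K,D,R,t=KR(p); n=cv2.undistortPoints(np.array(px,float).reshape(-1,1,2),K,D).reshape(-1,2)
    r=np.c_[n,np.ones(len(n))]@R; o=-R.T@t; return o+r*((z-o[2])/r[:,2])[:,None]
E
python3 - <<'E'
from h import *
s=telemetry.observe(); print(s)
for n in ['scene','top']:
    im,d,p=snap(n); save(n+'0.png',im); np.savez('pics/'+n+'0.npz',im=im,d=d,p=p); print(n,p)
E
```

```text
pics
{'time_s': 0.0, 'q': array([-8.22930078e+01,  2.18415649e+01,  7.43850365e+01,  7.80370849e-04,
        8.38562776e+01, -1.23332719e+01]), 'qvel': array([-0.06955448,  0.05583025,  0.05794796,  0.0203623 ,  0.02650818,
        0.0310424 ]), 'joint_efforts': array([ 1.45415447e-04, -4.48459876e+01, -2.31280392e+01, -1.15905432e-04,
        4.68061451e-03, -1.64584412e-05]), 'position': array([ 0.18846199, -0.51642541,  0.2477047 ]), 'tool_rot': array([[ 9.39452569e-01,  3.42678914e-01, -1.80567669e-04],
       [ 3.42678810e-01, -9.39451528e-01,  1.43525851e-03],
       [ 3.22198256e-04, -1.41023401e-03, -9.99998954e-01]]), 'ft_force': array([ 0.47538029, -1.11938985,  0.48744307]), 'wrist_torque': array([ 0.0240379 , -0.01320565,  0.04121375]), 'grip_width': 0.08567682702074193}
scene {'fx': 406.10816706451993, 'fy': 406.10816706451993, 'cx': 278.8738906762072, 'cy': 205.46010809679893, 'D': array([-0.03622148,  0.        ,  0.        ,  0.        ,  0.        ]), 'rvec': array([ 1.45999728,  2.22286279, -0.81929724]), 'tvec': array([ 0.27420764, -0.30915914,  1.31010869])}
top {'fx': 515.992666686966, 'fy': 515.992666686966, 'cx': 271.5559486077407, 'cy': 209.1898808637969, 'D': array([0.02144079, 0.        , 0.        , 0.        , 0.        ]), 'rvec': array([ 2.08795401, -2.12709084,  0.17012325]), 'tvec': array([-0.02665919,  0.58671045,  1.02923067])}
```

View pics/scene0.png

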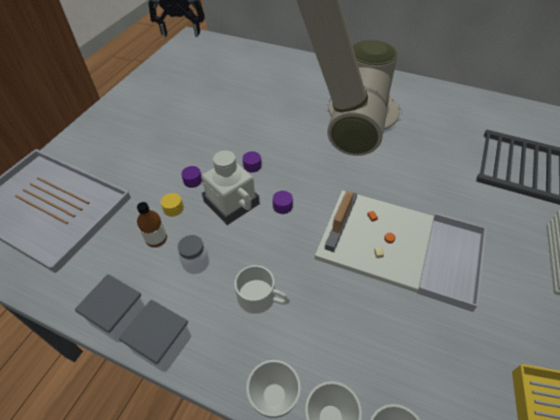

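View pics/top0.png

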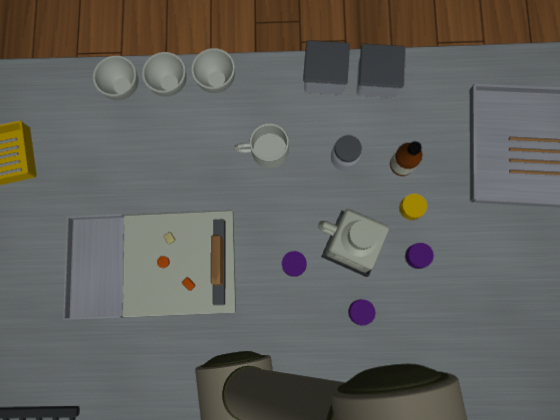

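Top view: the scraper is at (218,262) and the offcuts at (169,238), (163,262) and (188,284), with the tray on the left. Cap candidates are the white cap on the jug at (362,235), purple look-alikes at (294,263), (420,256) and (362,312), and a yellow one at (414,207). By the description I choose the white one on the jug. Next I'll crop the board and jug closely.

Run:
```python
from h import *
z=np.load('pics/top0.npz',allow_pickle=True); im,d,p=z['im'],z['d'],z['p'].item()
a=cv2.resize(im[200:330,60:245],None,fx=4,fy=4,interpolation=cv2.INTER_CUBIC)
b=cv2.resize(im[195:285,310:400],None,fx=4,fy=4,interpolation=cv2.INTER_CUBIC)
o=np.zeros((520+0,740,3),np.uint8);o[:]=a[:520];save('c1.png',o);save('c2.png',b)
C=cloud(d,p)
def st(n,m):
    q=C[m&(d>0)]; print(n,len(q),q.mean(0).round(4),q.min(0).round(4),q.max(0).round(4))
    r=cv2.minAreaRect(q[:,:2].astype(np.float32)*1000); print('  rect',np.round(r[0],1),np.round(r[1],1),round(r[2],1))
def win(u0,u1,v0,v1):
    m=np.zeros(d.shape,bool);m[v0:v1,u0:u1]=1;return m
hsv=cv2.cvtColor(im,cv2.COLOR_RGB2HSV)
bw=win(60,245,200,330)
st('board',bw&(C[...,2]>.013)&(C[...,2]<.0225)&(hsv[...,1]<60))
st('handle',bw&(C[...,2]>.075))
st('scr',bw&(C[...,2]>.034)&(C[...,2]<.046))
w=win(130,205,225,300)
mm=w&((hsv[...,1]>75))
n,l,s,c=cv2.connectedComponentsWithStats(mm.astype(np.uint8))
for i in range(1,n):
    if s[i,4]>15: st('chip',l==i)
st('cap',win(330,400,205,275)&(C[...,2]>.157))
st('jug',win(310,400,195,285)&(C[...,2]>.085)&(C[...,2]<.115))
for k,(u,v) in dict(cup=(269,145),jar=(347,150),bottle=(408,157),p1=(294,263),p2=(420,256),p3=(362,312),y=(414,207)).items():
    st(k,win(u-25,u+25,v-25,v+25)&(C[...,2]>.02)&(C[...,2]<.2))
```

```text
board 9531 [0.4794 0.1802 0.0167] [0.3671 0.0457 0.013 ] [0.593  0.4111 0.0225]
  rect [480.  227.7] [219.5 362.7] 1.4
handle 492 [0.4798 0.0762 0.0841] [0.431  0.0669 0.0767] [0.5304 0.0861 0.0912]
  rect [480.7  76.4] [99.4 19. ] 0.3
scr 487 [0.4764 0.0762 0.0384] [0.392  0.0645 0.034 ] [0.5691 0.1986 0.0457]
  rect [480.5 131.6] [177.2 134.1] 0.1
chip 68 [0.534  0.1838 0.0302] [0.524  0.174  0.0242] [0.5438 0.1949 0.035 ]
  rect [533.9 183.8] [20.3 14.8] 32.2
chip 124 [0.483  0.1966 0.0276] [0.4712 0.1849 0.013 ] [0.4964 0.2114 0.035 ]
  rect [484.4 197.5] [27.1 24.2] 14.9
chip 115 [0.4357 0.1418 0.0284] [0.4222 0.1288 0.0115] [0.4501 0.1579 0.0343]
  rect [435.6 143. ] [27.6 19.9] 47.3
cap 592 [ 0.5148 -0.2101  0.1613] [ 0.4903 -0.2348  0.1571] [ 0.54   -0.1843  0.1685]
  rect [ 515.  -209.6] [50.4 49.8] 88.2
jug 1784 [ 0.5121 -0.2021  0.101 ] [ 0.4545 -0.2705  0.0857] [ 0.576  -0.1359  0.1124]
  rect [ 522.1 -195.1] [130.1  98.3] 64.7
cup 642 [ 0.7322 -0.0318  0.0478] [ 0.6896 -0.0753  0.02  ] [0.7739 0.0226 0.0657]
  rect [732.3 -32.8] [85.3 83.2] 51.5
jar 797 [ 0.7039 -0.198   0.0648] [ 0.6789 -0.2298  0.0204] [ 0.7392 -0.1688  0.0812]
  rect [ 708.4 -199.9] [59.4 59.7] 24.1
bottle 763 [ 0.6819 -0.3179  0.0851] [ 0.6628 -0.3509  0.0205] [ 0.7155 -0.2978  0.1363]
  rect [ 687.2 -322.7] [53.5 47. ] 60.1
p1 490 [ 0.4737 -0.0816  0.0326] [ 0.4476 -0.1079  0.0208] [ 0.5001 -0.0568  0.0381]
  rect [473.6 -81.4] [50.3 50.6] 44.5
p2 523 [ 0.4864 -0.3446  0.0331] [ 0.4613 -0.3707  0.0205] [ 0.5124 -0.3198  0.0393]
  rect [ 486.8 -345.1] [50.9 50.9] 88.9
p3 528 [ 0.3714 -0.2189  0.0328] [ 0.3451 -0.2442  0.0202] [ 0.398  -0.1934  0.0393]
  rect [ 371.5 -219. ] [52.  50.6] 48.0
y 505 [ 0.591  -0.3393  0.0328] [ 0.5658 -0.3661  0.0205] [ 0.6174 -0.3144  0.039 ]
  rect [ 591.4 -340. ] [51.8 51.5] 5.9
```

View pics/c1.png

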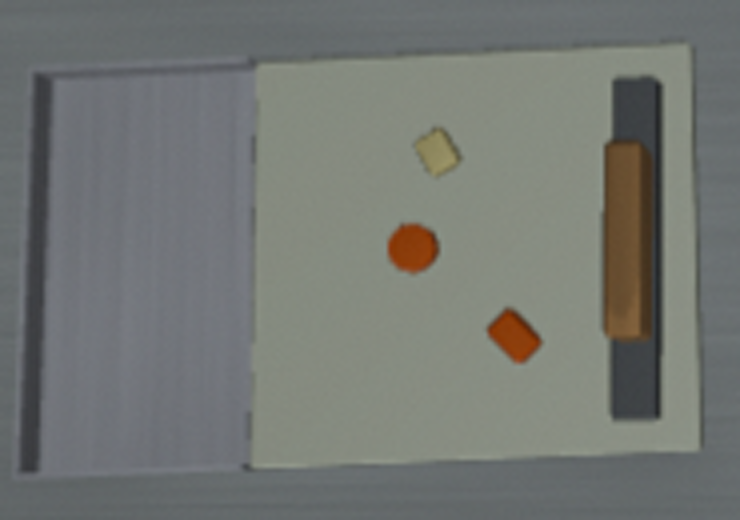

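View pics/c2.png

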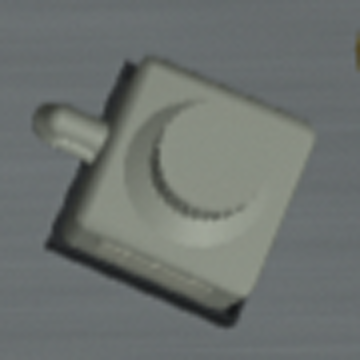

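The crops show the board corners at crop px (254,64), (690,43), (700,450), (250,468), with the scraper handle square to the board. The chosen cap is the white ribbed one on the jug's neck, centred near crop px (208,160), and the jug's handle is towards upper-left.

Run:
```python
from h import *
z=np.load('pics/top0.npz',allow_pickle=True); p=z['p'].item()
def f(l,zz): return onplane(np.array(l)/4+[60-.375,200-.375],p,zz).round(4)
b=f([(254,64),(690,43),(700,450),(250,468)],.018); print(b,b.mean(0))
for i in range(4): e=b[(i+1)%4]-b[i]; print(np.linalg.norm(e),np.degrees(np.arctan2(e[1],e[0])))
print('tray far',f([(36,73),(22,475)],.030))
print('handle',f([(607,142),(640,142),(642,338),(605,338)],.086))
print('foot',f([(614,78),(657,78),(659,419),(612,419)],.04))
print('jug',(onplane(np.array([(150,57),(316,133),(245,303),(78,240)])/4+[310-.375,195-.375],p,.108)).round(4))
```

```text
[[0.5861 0.2886 0.018 ]
 [0.5926 0.0496 0.018 ]
 [0.3751 0.0445 0.018 ]
 [0.3698 0.2819 0.018 ]] [0.4809  0.16615 0.018  ]
0.2390883727829524 -88.44213060336152
0.21755978488682143 -178.65675890116887
0.23745915438239057 91.27892668811822
0.21640374303602045 1.7741979545870552
tray far [[0.5814 0.4033 0.03  ]
 [0.3685 0.3975 0.03  ]]
handle [[0.5293 0.0846 0.086 ]
 [0.5289 0.0678 0.086 ]
 [0.4305 0.0664 0.086 ]
 [0.4308 0.0849 0.086 ]]
foot [[0.5703 0.0879 0.04  ]
 [0.5698 0.0649 0.04  ]
 [0.3912 0.0634 0.04  ]
 [0.3916 0.0878 0.04  ]]
jug [[ 0.5734 -0.1894  0.108 ]
 [ 0.5335 -0.269   0.108 ]
 [ 0.4509 -0.23    0.108 ]
 [ 0.4829 -0.1504  0.108 ]]
```

```bash
cat >> h.py <<'E'
def goto(x,y,z,yaw,s=None):
    s=s or telemetry.observe(); R=np.array(s['tool_rot']); d=R.T@(np.array([x,y,z])-s['position'])*100
    y0=np.degrees(np.arctan2(R[1,0],R[0,0])); t=-((yaw-y0+180)%360-180)
    print('tx %.2f ty %.2f tz %.2f turn %.1f'%(*d,t),'| pos',np.round(s['position'],4),'yaw %.1f'%y0,'F',np.round(s['ft_force'],1),'w %.4f'%s['grip_width'],'t %.2f'%s['time_s'],'tilt',np.round(R[:2,2],3),'q6 %.0f'%s['q'][5])
E
python3 -c "
from h import *
goto(.480,.076,.16,1)"
```

```text
tx 47.69 ty -45.66 tz 8.85 turn 19.0 | pos [ 0.1884 -0.5164  0.2478] yaw 20.0 F [-0.6  0.2 -0.1] w 0.0854 t 0.10 tilt [-0.     0.001] q6 -12
```

Request:
apply_moves(
  motion=[
    {"tx": 3,"ty": -2.8,"tz": 0,"turn": 4,"jaw": 0},
    {"tx": 6,"ty": -5.7,"tz": 0,"turn": 8,"jaw": 0},
    {"tx": 9,"ty": -8.6,"tz": 0,"turn": 12,"jaw": 0},
    {"tx": 12,"ty": -11.5,"tz": 0,"turn": 16,"jaw": 0},
    {"tx": 15,"ty": -14.3,"tz": 0,"turn": 19,"jaw": 0},
  ],
  squeeze=50,
)

```text
time_s: 0.52
position: [0.2806, -0.3287, 0.2477]
tool_rot: [[1.0, 0.014, -0.0], [0.014, -1.0, 0.002], [-0.0, -0.002, -1.0]]
ft_force: [1.6, -1.1, 0.2]
grip_width: 0.0428
```

```bash
python3 -c "
from h import *
goto(.480,.076,.16,1)"
```

```text
tx 20.51 ty -40.16 tz 8.84 turn -0.2 | pos [ 0.2806 -0.3287  0.2477] yaw 0.8 F [ 1.6 -1.1  0.2] w 0.0428 t 0.52 tilt [-0.     0.002] q6 24
```

Request:
apply_moves(
  motion=[
    {"tx": 2,"ty": -3.5,"tz": 0,"jaw": 0,"turn": 0},
    {"tx": 3.7,"ty": -7,"tz": 0,"jaw": 0,"turn": 0},
    {"tx": 5.5,"ty": -10.5,"tz": 0,"jaw": 0,"turn": 0},
    {"tx": 7.3,"ty": -14,"tz": 0,"jaw": 0,"turn": 0},
    {"tx": 9,"ty": -17.5,"tz": 0,"jaw": 0,"turn": 0},
  ],
)

```text
time_s: 0.93
position: [0.3685, -0.1505, 0.248]
tool_rot: [[1.0, 0.014, -0.0], [0.014, -1.0, 0.002], [-0.0, -0.002, -1.0]]
ft_force: [0.9, -1.3, 1.0]
grip_width: 0.0426
```

Request:
apply_moves(
  motion=[
    {"tx": 2,"ty": -3.5,"tz": 0,"jaw": 0,"turn": 0},
    {"tx": 3.7,"ty": -7,"tz": 0,"jaw": 0,"turn": 0},
    {"tx": 5.5,"ty": -10.5,"tz": 1,"jaw": 0,"turn": 0},
    {"tx": 7.3,"ty": -14,"tz": 3,"jaw": 0,"turn": 0},
    {"tx": 9,"ty": -17.5,"tz": 5,"jaw": 0,"turn": 0},
  ],
)

```text
time_s: 1.35
position: [0.4549, 0.0242, 0.2001]
tool_rot: [[1.0, 0.014, 0.001], [0.014, -1.0, 0.002], [0.001, -0.002, -1.0]]
ft_force: [0.9, -0.1, -0.5]
grip_width: 0.0426
```

```bash
python3 -c "
from h import *
goto(.480,.076,.065,1)"
```

```text
tx 2.56 ty -5.12 tz 13.52 turn -0.2 | pos [0.4549 0.0242 0.2001] yaw 0.8 F [ 0.9 -0.1 -0.5] w 0.0426 t 1.35 tilt [0.001 0.002] q6 77
```

Request:
apply_moves(
  motion=[
    {"tx": 1.5,"ty": -3,"tz": 1,"jaw": 0,"turn": 0},
    {"tx": 2.6,"ty": -5.1,"tz": 3.5,"jaw": 0,"turn": 0},
    {"tx": 2.6,"ty": -5.1,"tz": 6.5,"jaw": 0,"turn": 0},
    {"tx": 2.6,"ty": -5.1,"tz": 9.5,"jaw": 0,"turn": 0},
    {"tx": 2.6,"ty": -5.1,"tz": 11.5,"jaw": 0,"turn": 0},
  ],
)

```text
time_s: 1.77
position: [0.4793, 0.0764, 0.0826]
tool_rot: [[1.0, 0.015, -0.002], [0.015, -1.0, 0.002], [-0.002, -0.002, -1.0]]
ft_force: [-0.3, -0.0, -0.2]
grip_width: 0.0426
```

Request:
apply_moves(
  motion=[
    {"tx": 0,"ty": 0,"tz": 1,"jaw": 0,"turn": 0},
    {"tx": 0,"ty": 0,"tz": 2,"jaw": 0,"turn": 0},
    {"tx": 0,"ty": 0,"tz": 2,"jaw": -1,"turn": 0},
    {"tx": 0,"ty": 0,"tz": 2,"jaw": -1,"turn": 0},
    {"tx": 0,"ty": 0,"tz": 2,"jaw": -1,"turn": 0},
  ],
)

```text
time_s: 2.18
position: [0.4794, 0.0764, 0.063]
tool_rot: [[1.0, 0.015, -0.002], [0.015, -1.0, 0.002], [-0.002, -0.002, -1.0]]
ft_force: [0.5, -0.7, -2.6]
grip_width: 0.0193
```

```bash
python3 -c "
from h import *
goto(.475,.284,.065,1.5)
im,d,p=snap('wrist');save('w1.png',im)"
```

```text
tx -0.12 ty -20.76 tz -0.16 turn -0.6 | pos [0.4794 0.0764 0.063 ] yaw 0.9 F [ 0.5 -0.7 -2.6] w 0.0193 t 2.18 tilt [-0.002  0.002] q6 84
```

View pics/w1.png

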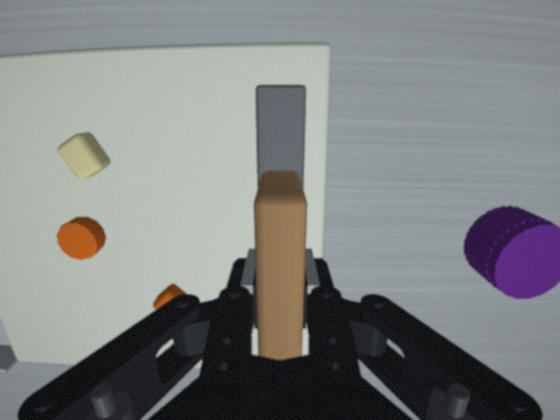

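The wrist picture shows the handle (280,265) between the pads, the foot standing square, and the offcuts at (83,155), (80,237) and (170,295) ahead of it. Now I'll sweep.

Request:
apply_moves(
  motion=[
    {"tx": 0,"ty": -1,"tz": 0,"turn": 0,"jaw": -1},
    {"tx": 0,"ty": -2,"tz": 0,"turn": 0,"jaw": -1},
    {"tx": 0,"ty": -3,"tz": 0,"turn": 0,"jaw": -1},
    {"tx": 0,"ty": -4,"tz": 0,"turn": 0,"jaw": -1},
    {"tx": 0,"ty": -5,"tz": 0,"turn": 0,"jaw": -1},
  ],
)

```text
time_s: 2.65
position: [0.4785, 0.1278, 0.0633]
tool_rot: [[1.0, 0.016, -0.001], [0.016, -1.0, 0.002], [-0.001, -0.002, -1.0]]
ft_force: [-0.7, -0.6, -1.7]
grip_width: 0.0192
```

Request:
apply_moves(
  motion=[
    {"tx": 0,"ty": -1,"tz": 0,"turn": 0,"jaw": -1},
    {"tx": 0,"ty": -2,"tz": 0,"turn": 0,"jaw": -1},
    {"tx": 0,"ty": -3,"tz": 0,"turn": 0,"jaw": -1},
    {"tx": -0.1,"ty": -4,"tz": 0,"turn": 0,"jaw": -1},
    {"tx": -0.1,"ty": -5,"tz": 0,"turn": 0,"jaw": -1},
  ],
)

```text
time_s: 3.07
position: [0.4765, 0.1788, 0.0633]
tool_rot: [[1.0, 0.016, -0.001], [0.016, -1.0, 0.002], [-0.001, -0.002, -1.0]]
ft_force: [-0.8, -0.3, -2.2]
grip_width: 0.0192
```

Request:
apply_moves(
  motion=[
    {"tx": 0,"ty": -1,"tz": 0,"turn": 0,"jaw": -1},
    {"tx": 0,"ty": -2,"tz": 0,"turn": 0,"jaw": -1},
    {"tx": 0,"ty": -3,"tz": 0,"turn": 0,"jaw": -1},
    {"tx": -0.1,"ty": -4,"tz": 0,"turn": 0,"jaw": -1},
    {"tx": -0.1,"ty": -5,"tz": 0,"turn": 0,"jaw": -1},
  ],
)

```text
time_s: 3.48
position: [0.4744, 0.2298, 0.0634]
tool_rot: [[1.0, 0.016, -0.002], [0.016, -1.0, 0.002], [-0.002, -0.002, -1.0]]
ft_force: [-0.0, 0.2, -2.0]
grip_width: 0.0197
```

```bash
python3 -c "
from h import *
goto(.475,.284,.063,1.5)
im,d,p=snap('wrist');save('w2.png',im)"
```

```text
tx 0.14 ty -5.42 tz 0.05 turn -0.6 | pos [0.4744 0.2298 0.0634] yaw 0.9 F [-0.   0.2 -2. ] w 0.0197 t 3.48 tilt [-0.002  0.002] q6 102
```

View pics/w2.png

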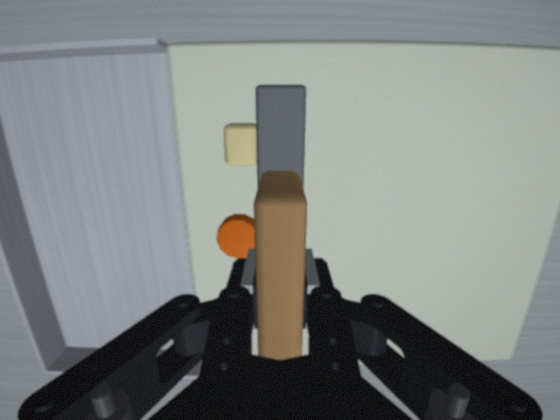

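The yellow block (240,145) and the orange slice (237,236) are riding flat on the scraper face. The third offcut is hidden under the left finger. I'll carry on to the edge.

Request:
apply_moves(
  motion=[
    {"tx": 0,"ty": -1,"tz": 0,"turn": 0,"jaw": -1},
    {"tx": 0,"ty": -2,"tz": 0,"turn": 0,"jaw": -1},
    {"tx": 0,"ty": -3,"tz": 0,"turn": 0,"jaw": -1},
    {"tx": 0,"ty": -3.8,"tz": 0,"turn": 0,"jaw": -1},
    {"tx": 0,"ty": -4.6,"tz": 0,"turn": 0,"jaw": -1},
  ],
)

```text
time_s: 3.95
position: [0.4736, 0.278, 0.0636]
tool_rot: [[1.0, 0.017, -0.001], [0.017, -1.0, 0.002], [-0.001, -0.002, -1.0]]
ft_force: [1.0, 0.0, -1.5]
grip_width: 0.0194
```

Request:
apply_moves(
  motion=[
    {"tx": 0,"ty": -0.4,"tz": 0,"turn": 0,"jaw": -1},
    {"tx": 0,"ty": -0.8,"tz": 0,"turn": 0,"jaw": -1},
    {"tx": 0,"ty": -1.1,"tz": 0,"turn": 0,"jaw": -1},
    {"tx": 0,"ty": -1.1,"tz": 0,"turn": 0,"jaw": -1},
    {"tx": 0,"ty": -1.1,"tz": 0,"turn": 0,"jaw": -1},
  ],
)

```text
time_s: 4.37
position: [0.4734, 0.2889, 0.0636]
tool_rot: [[1.0, 0.017, -0.001], [0.017, -1.0, 0.002], [-0.001, -0.002, -1.0]]
ft_force: [-0.1, -0.2, -1.8]
grip_width: 0.0195
```

Request:
apply_moves(
  motion=[
    {"tx": 0,"ty": 1,"tz": 0,"turn": 0,"jaw": -1},
    {"tx": 0,"ty": 2.5,"tz": 0,"turn": 0,"jaw": -1},
    {"tx": 0,"ty": 4,"tz": 0,"turn": 0,"jaw": -1},
    {"tx": 0,"ty": 5.5,"tz": 0,"turn": 0,"jaw": -1},
    {"tx": 0,"ty": 7,"tz": 0,"turn": 0,"jaw": -1},
  ],
)

```text
time_s: 4.78
position: [0.4746, 0.2173, 0.0635]
tool_rot: [[1.0, 0.017, -0.001], [0.017, -1.0, 0.002], [-0.001, -0.002, -1.0]]
ft_force: [0.2, 0.4, -2.3]
grip_width: 0.0191
```

```bash
python3 -c "
from h import *
goto(.475,.22,.063,1.5)
im,d,p=snap('wrist');save('w3.png',np.hstack([im[:,:300],snap('top')[0][190:400,20:270].repeat(2,0).repeat(2,1)[:420]]))"
```

```text
tx 0.05 ty -0.27 tz 0.05 turn -0.5 | pos [0.4746 0.2173 0.0635] yaw 1.0 F [ 0.2  0.4 -2.3] w 0.0191 t 4.78 tilt [-0.001  0.002] q6 100
```

View pics/w3.png

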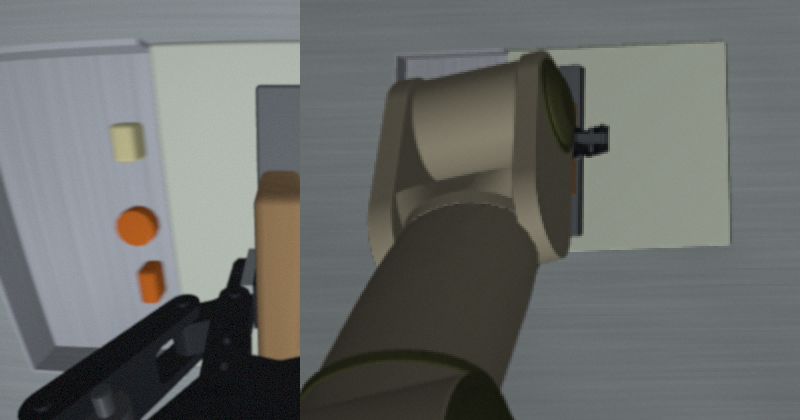

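All three offcuts now appear in the tray, at wrist px (127,142), (137,226) and (150,283). I'll release the scraper and back off upwards.

Request:
apply_moves(
  motion=[
    {"tx": 0,"ty": 0,"tz": 0.05,"turn": 0,"jaw": -1},
    {"tx": 0,"ty": 0,"tz": 0.05,"turn": 0,"jaw": -0.2},
    {"tx": 0,"ty": 0,"tz": 0.05,"turn": 0,"jaw": 0},
    {"tx": 0,"ty": 0,"tz": 0.05,"turn": 0,"jaw": 0},
    {"tx": 0,"ty": 0,"tz": -0.5,"turn": 0,"jaw": 0},
  ],
)

```text
time_s: 5.3
position: [0.4743, 0.2169, 0.068]
tool_rot: [[1.0, 0.015, -0.003], [0.015, -1.0, 0.002], [-0.003, -0.002, -1.0]]
ft_force: [0.7, -0.7, -1.3]
grip_width: 0.0427
```

Request:
apply_moves(
  motion=[
    {"tx": 0,"ty": 0,"tz": -2,"turn": 0,"jaw": 0},
    {"tx": 0,"ty": 0,"tz": -5,"turn": 0,"jaw": 0},
    {"tx": 0,"ty": 0,"tz": -8,"turn": 0,"jaw": 0},
    {"tx": 0,"ty": 0,"tz": -11,"turn": 0,"jaw": 0},
    {"tx": 0,"ty": 3,"tz": -14,"turn": 0,"jaw": 0},
  ],
)

```text
time_s: 5.72
position: [0.4747, 0.1899, 0.2096]
tool_rot: [[1.0, 0.019, -0.002], [0.019, -1.0, 0.003], [-0.002, -0.003, -1.0]]
ft_force: [1.1, -0.6, -0.2]
grip_width: 0.0427
```

Request:
apply_moves(
  motion=[
    {"tx": 0,"ty": 4,"tz": -2,"turn": 0,"jaw": 0},
    {"tx": 0,"ty": 8,"tz": -2,"turn": 0,"jaw": 0},
    {"tx": 0,"ty": 12,"tz": -2,"turn": 0,"jaw": 0},
    {"tx": 0,"ty": 16,"tz": -2,"turn": 0,"jaw": 0},
    {"tx": 0,"ty": 20,"tz": -2,"turn": 0,"jaw": 0},
  ],
)

```text
time_s: 6.13
position: [0.4783, -0.0116, 0.2297]
tool_rot: [[1.0, 0.02, -0.001], [0.02, -1.0, 0.003], [-0.001, -0.003, -1.0]]
ft_force: [1.9, 0.8, -0.2]
grip_width: 0.0429
```

Run:
```python
from h import *
goto(.515,-.2095,.23,0)
im,d,p=snap('top'); C=cloud(d,p); hsv=cv2.cvtColor(im,cv2.COLOR_RGB2HSV)
m=np.zeros(d.shape,bool);m[200:330,60:250]=1;m&=(hsv[...,1]>75)
n,l,s,c=cv2.connectedComponentsWithStats(m.astype(np.uint8))
a=np.radians(1.5)
for i in range(1,n):
    if s[i,4]>15:
        q=C[l==i]; g=q.mean(0)-[.481,.166,.018]; print(s[i],np.round([g[0]*np.cos(a)+g[1]*np.sin(a),-g[0]*np.sin(a)+g[1]*np.cos(a),g[2]],4),q.max(0).round(4))
save('t2.png',np.hstack([cv2.resize(im[195:335,55:255],None,fx=3,fy=3)]))
```

```text
tx 3.27 ty 19.86 tz -0.08 turn 1.2 | pos [ 0.4783 -0.0116  0.2297] yaw 1.2 F [ 1.9  0.8 -0.2] w 0.0429 t 6.13 tilt [-0.001  0.003] q6 73
[112 235   6   9  53] [0.0576 0.1376 0.0006] [0.5441 0.312  0.0244]
[143 238  15  51 697] [-0.0058  0.0421  0.0662] [0.5326 0.2238 1.1204]
[106 259  13  12 122] [ 0.003   0.1434 -0.0056] [0.4934 0.3273 0.0189]
[110 277   8  13  96] [-0.0374  0.139  -0.0022] [0.454  0.3177 0.0236]
```

View pics/t2.png

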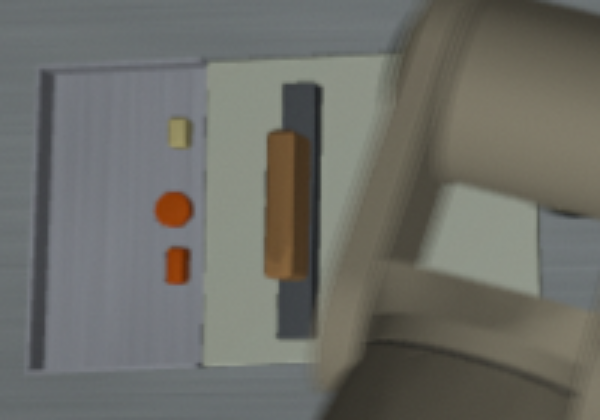

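All three offcuts are in the tray, with board-frame y of 0.138, 0.143 and 0.139, and the scraper is standing. On to the cap.

Request:
apply_moves(
  motion=[
    {"tx": 0.7,"ty": 4,"tz": -0.5,"turn": 0,"jaw": 1},
    {"tx": 1.4,"ty": 8,"tz": -1,"turn": 1,"jaw": 1},
    {"tx": 2,"ty": 12,"tz": -1.5,"turn": 1,"jaw": 1},
    {"tx": 2.6,"ty": 16,"tz": -2,"turn": 1,"jaw": 1},
    {"tx": 3.3,"ty": 19.8,"tz": -2,"turn": 1,"jaw": 1},
  ],
)

```text
time_s: 6.6
position: [0.5151, -0.2158, 0.2511]
tool_rot: [[1.0, -0.002, 0.001], [-0.002, -1.0, -0.001], [0.001, 0.001, -1.0]]
ft_force: [1.8, 0.9, 0.7]
grip_width: 0.0852
```

Request:
apply_moves(
  motion=[
    {"tx": 0,"ty": 0,"tz": 0,"turn": 0,"jaw": 1},
    {"tx": 0,"ty": 0,"tz": 0,"turn": 0,"jaw": 1},
  ],
)

```text
time_s: 6.77
position: [0.5151, -0.2175, 0.2511]
tool_rot: [[1.0, -0.004, 0.001], [-0.004, -1.0, -0.001], [0.001, 0.001, -1.0]]
ft_force: [-0.0, 0.6, -0.3]
grip_width: 0.0855
```

Run:
```python
from h import *
goto(.515,-.2095,.143,0)
im,d,p=snap('wrist'); C=cloud(d,p)
m=(C[...,2]>.155)&(C[...,2]<.168)&(d>0)&(np.hypot(C[...,0]-.515,C[...,1]+.21)<.04)
q=C[m]; print(len(q),q.mean(0),q.min(0),q.max(0),np.median(q[:,2])); print(cv2.minEnclosingCircle(q[:,:2].astype(np.float32)))
save('w4.png',im)
```

```text
tx -0.03 ty -0.82 tz 10.81 turn -0.2 | pos [ 0.5151 -0.2175  0.2511] yaw -0.2 F [-0.   0.6 -0.3] w 0.0855 t 6.77 tilt [ 0.001 -0.001] q6 55
3452 [ 0.51587984 -0.2101129   0.16203345] [ 0.48834665 -0.23633885  0.15500722] [ 0.54131156 -0.18340386  0.16462756] 0.16220171418745527
((0.5148782730102539, -0.20992158353328705), 0.026634717360138893)
```

View pics/w4.png

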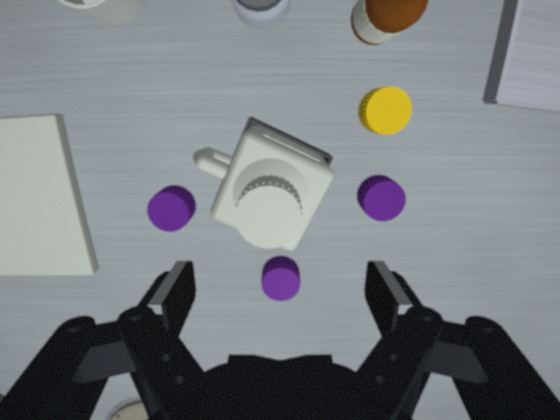

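The wrist picture confirms the white cap at (270,215) on the jug, with the purple and yellow look-alikes around it. The measured centre is (0.515, -0.210), top at 0.162. I'll go down and grip.

Request:
apply_moves(
  motion=[
    {"tx": 0,"ty": -0.75,"tz": 1,"turn": 0,"jaw": 1},
    {"tx": 0,"ty": -0.75,"tz": 3,"turn": 0,"jaw": 1},
    {"tx": 0,"ty": -0.75,"tz": 5,"turn": 0,"jaw": 1},
    {"tx": 0,"ty": -0.75,"tz": 7,"turn": 0,"jaw": 1},
    {"tx": 0,"ty": -0.75,"tz": 8.5,"turn": 0,"jaw": 1},
  ],
)

```text
time_s: 7.23
position: [0.5147, -0.2064, 0.1651]
tool_rot: [[1.0, -0.0, -0.0], [-0.0, -1.0, -0.0], [-0.0, 0.0, -1.0]]
ft_force: [0.0, 0.4, 0.2]
grip_width: 0.0851
```

Request:
apply_moves(
  motion=[
    {"tx": 0,"ty": 0,"tz": 1,"turn": 0,"jaw": 1},
    {"tx": 0,"ty": 0,"tz": 2,"turn": 0,"jaw": 1},
    {"tx": 0,"ty": 0,"tz": 2.2,"turn": 0,"jaw": 0.5},
    {"tx": 0,"ty": 0,"tz": 2.2,"turn": 0,"jaw": 0},
    {"tx": 0,"ty": 0,"tz": 2.2,"turn": 0,"jaw": -1},
  ],
  squeeze=60,
)

```text
time_s: 7.65
position: [0.5153, -0.2071, 0.1442]
tool_rot: [[1.0, 0.0, 0.002], [0.0, -1.0, -0.003], [0.002, 0.003, -1.0]]
ft_force: [-4.2, -21.2, 10.2]
grip_width: 0.0517
```

Request:
apply_moves(
  motion=[
    {"tx": 0,"ty": 0,"tz": 0,"turn": 0,"jaw": -1},
    {"tx": 0,"ty": 0,"tz": 0,"turn": 0,"jaw": -1},
  ],
)

```text
time_s: 7.82
position: [0.5154, -0.2076, 0.1449]
tool_rot: [[1.0, 0.0, 0.003], [0.0, -1.0, -0.005], [0.003, 0.005, -1.0]]
ft_force: [-0.5, -2.5, -0.3]
grip_width: 0.0509
```

```bash
python3 -c "
from h import *
goto(.515,-.21,.143,0)"
```

```text
tx -0.04 ty 0.24 tz 0.19 turn 0.0 | pos [ 0.5154 -0.2076  0.1449] yaw 0.0 F [-0.5 -2.5 -0.3] w 0.0509 t 7.82 tilt [ 0.003 -0.005] q6 56
```

Request:
apply_moves(
  motion=[
    {"tx": 0,"ty": 0,"tz": 0.2,"turn": 0,"jaw": -1},
    {"tx": 0,"ty": 0,"tz": 0.4,"turn": 0,"jaw": -1},
    {"tx": 0,"ty": 0,"tz": 0.55,"turn": 0,"jaw": -1},
    {"tx": 0,"ty": 0,"tz": 0.6,"turn": 0,"jaw": -1},
    {"tx": 0,"ty": 0,"tz": 0.6,"turn": 0,"jaw": -1},
  ],
  squeeze=80,
)

```text
time_s: 8.23
position: [0.5156, -0.2077, 0.1403]
tool_rot: [[1.0, 0.0, 0.004], [0.0, -1.0, -0.006], [0.004, 0.006, -1.0]]
ft_force: [-4.2, -0.5, 8.9]
grip_width: 0.0508
```

Request:
apply_moves(
  motion=[
    {"tx": 0,"ty": 0,"tz": 0.35,"turn": 0,"jaw": -1},
    {"tx": 0,"ty": 0,"tz": 0.35,"turn": 0,"jaw": -1},
    {"tx": 0,"ty": 0,"tz": 0.35,"turn": 0,"jaw": -1},
    {"tx": 0,"ty": 0,"tz": 0.35,"turn": -3,"jaw": -1},
    {"tx": 0,"ty": 0,"tz": 0.35,"turn": -7,"jaw": -1},
  ],
)

```text
time_s: 8.65
position: [0.516, -0.2077, 0.1384]
tool_rot: [[0.992, 0.124, 0.006], [0.124, -0.992, -0.007], [0.005, 0.008, -1.0]]
ft_force: [-3.2, 0.8, 10.9]
grip_width: 0.0508
```

Request:
apply_moves(
  motion=[
    {"tx": 0,"ty": 0,"tz": 0.2,"turn": -5,"jaw": -1},
    {"tx": 0,"ty": 0,"tz": 0.2,"turn": -10,"jaw": -1},
    {"tx": 0,"ty": 0,"tz": 0.2,"turn": -15,"jaw": -1},
    {"tx": 0,"ty": 0,"tz": 0.2,"turn": -20,"jaw": -1},
    {"tx": 0,"ty": 0,"tz": 0.2,"turn": -25,"jaw": -1},
  ],
)

```text
time_s: 9.07
position: [0.5161, -0.2073, 0.138]
tool_rot: [[0.844, 0.536, 0.007], [0.536, -0.844, -0.007], [0.002, 0.01, -1.0]]
ft_force: [-4.9, 2.9, 11.1]
grip_width: 0.0506
```

Request:
apply_moves(
  motion=[
    {"tx": 0,"ty": 0,"tz": 0.2,"turn": -5,"jaw": -1},
    {"tx": 0,"ty": 0,"tz": 0.2,"turn": -10,"jaw": -1},
    {"tx": 0,"ty": 0,"tz": 0.2,"turn": -15,"jaw": -1},
    {"tx": 0,"ty": 0,"tz": 0.2,"turn": -20,"jaw": -1},
    {"tx": 0,"ty": 0,"tz": 0.2,"turn": -25,"jaw": -1},
  ],
)

```text
time_s: 9.48
position: [0.5157, -0.2071, 0.1378]
tool_rot: [[0.535, 0.845, 0.008], [0.845, -0.535, -0.008], [-0.002, 0.011, -1.0]]
ft_force: [-7.2, 0.7, 14.4]
grip_width: 0.0507
```

Request:
apply_moves(
  motion=[
    {"tx": 0,"ty": 0,"tz": 0.2,"turn": -5,"jaw": -1},
    {"tx": 0,"ty": 0,"tz": 0.2,"turn": -10,"jaw": -1},
    {"tx": 0,"ty": 0,"tz": 0.2,"turn": -15,"jaw": -1},
    {"tx": 0,"ty": 0,"tz": 0.2,"turn": -20,"jaw": -1},
    {"tx": 0,"ty": 0,"tz": 0.2,"turn": -24,"jaw": -1},
  ],
)

```text
time_s: 9.9
position: [0.5155, -0.2073, 0.1378]
tool_rot: [[0.141, 0.99, 0.009], [0.99, -0.141, -0.009], [-0.008, 0.01, -1.0]]
ft_force: [-8.6, 0.5, 14.2]
grip_width: 0.0507
```

Request:
apply_moves(
  motion=[
    {"tx": 0,"ty": 0,"tz": 0.2,"turn": -1,"jaw": -1},
    {"tx": 0,"ty": 0,"tz": 0.2,"turn": -1,"jaw": -1},
  ],
)

```text
time_s: 10.07
position: [0.5155, -0.2073, 0.1378]
tool_rot: [[0.123, 0.992, 0.01], [0.992, -0.123, -0.01], [-0.009, 0.011, -1.0]]
ft_force: [-6.3, 1.1, 15.2]
grip_width: 0.0509
```

Run:
```python
from h import *
goto(.515,-.21,.23,81)
im,d,p=snap('scene'); save('s2.png',cv2.resize(im[120:260,150:320],None,fx=4,fy=4))
```

```text
tx -0.36 ty 0.09 tz -9.22 turn 1.9 | pos [ 0.5155 -0.2073  0.1378] yaw 82.9 F [-6.3  1.1 15.2] w 0.0509 t 10.07 tilt [ 0.01 -0.01] q6 -27
```

View pics/s2.png

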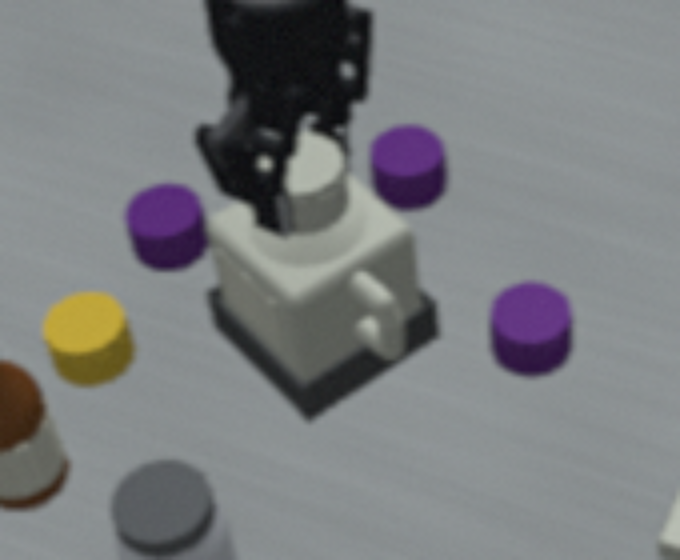

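The gripper holds the cap low on the neck at about (315,180), and the bystander objects are undisturbed. Next is a gentle trial lift while I watch the force.

Request:
apply_moves(
  motion=[
    {"tx": 0,"ty": 0,"tz": -0.3,"turn": 0,"jaw": -1},
    {"tx": 0,"ty": 0,"tz": -0.6,"turn": 0,"jaw": -1},
    {"tx": 0,"ty": 0,"tz": -0.9,"turn": 0,"jaw": -1},
    {"tx": 0,"ty": 0,"tz": -1.2,"turn": 0,"jaw": -1},
    {"tx": 0,"ty": 0,"tz": -1.2,"turn": 0,"jaw": -1},
  ],
)

```text
time_s: 10.53
position: [0.5153, -0.2071, 0.1501]
tool_rot: [[0.124, 0.992, 0.01], [0.992, -0.124, -0.01], [-0.009, 0.011, -1.0]]
ft_force: [-2.6, -0.3, 1.7]
grip_width: 0.0505
```

Request:
apply_moves(
  motion=[
    {"tx": 0,"ty": 0,"tz": -0.8,"turn": 0,"jaw": -1},
    {"tx": 0,"ty": 0,"tz": -1.8,"turn": 0,"jaw": -1},
    {"tx": 0,"ty": 0,"tz": -3,"turn": 0,"jaw": -1},
    {"tx": 0,"ty": 0,"tz": -4.5,"turn": 0,"jaw": -1},
    {"tx": 0,"ty": 0,"tz": -6,"turn": 0,"jaw": -1},
  ],
)

```text
time_s: 10.95
position: [0.515, -0.2063, 0.2116]
tool_rot: [[0.124, 0.992, 0.011], [0.992, -0.123, -0.01], [-0.008, 0.012, -1.0]]
ft_force: [0.3, 0.2, 0.1]
grip_width: 0.0509
```

Request:
apply_moves(
  motion=[
    {"tx": 0,"ty": 0,"tz": -1,"turn": 0,"jaw": -1},
    {"tx": 0,"ty": 0,"tz": -2,"turn": 0,"jaw": -1},
    {"tx": 0,"ty": 0,"tz": -2,"turn": 0,"jaw": -1},
    {"tx": 0,"ty": 0,"tz": -2,"turn": 0,"jaw": -1},
    {"tx": 0,"ty": 0,"tz": -2,"turn": 0,"jaw": -1},
  ],
)

```text
time_s: 11.37
position: [0.5147, -0.2058, 0.2312]
tool_rot: [[0.123, 0.992, 0.011], [0.992, -0.123, -0.009], [-0.008, 0.012, -1.0]]
ft_force: [0.0, -0.7, -1.1]
grip_width: 0.0504
```

Run:
```python
from h import *
goto(.515,-.21,.23,81)
im,d,p=snap('scene'); save('s3.png',np.hstack([cv2.resize(im[100:260,150:310],None,fx=2.5,fy=2.5),cv2.resize(im[150:310,310:470],None,fx=2.5,fy=2.5)]))
C=cloud(d,p);m=(d>0)&(np.hypot(C[...,0]-.515,C[...,1]+.21)<.018)&(C[...,2]<.175)&(C[...,2]>.1)
print('neck z max',np.percentile(C[m][:,2],[50,95]))
```

```text
tx -0.41 ty 0.08 tz 0.13 turn 1.9 | pos [ 0.5147 -0.2058  0.2312] yaw 82.9 F [ 0.  -0.7 -1.1] w 0.0504 t 11.37 tilt [ 0.011 -0.009] q6 -27
neck z max [0.14420678 0.16171799]
```

View pics/s3.png

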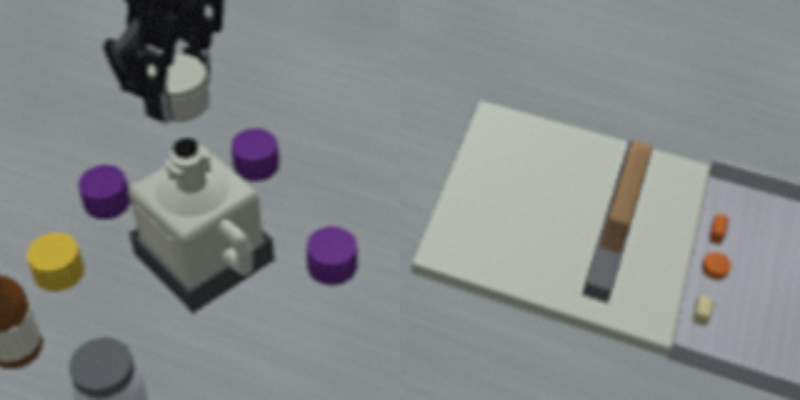

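The cap is off and held level at (182,85) above the open neck (187,150). The scraper stands on the board and the offcuts lie in the tray. I'll let it settle briefly, then hand in.

Request:
apply_moves(
  motion=[
    {"tx": 0,"ty": 0,"tz": 0,"turn": 0,"jaw": -1},
    {"tx": 0,"ty": 0,"tz": 0,"turn": 0,"jaw": -1},
    {"tx": 0,"ty": 0,"tz": 0,"turn": 0,"jaw": -1},
  ],
)

```text
time_s: 11.67
position: [0.5146, -0.2058, 0.2306]
tool_rot: [[0.123, 0.992, 0.01], [0.992, -0.123, -0.009], [-0.007, 0.011, -1.0]]
ft_force: [-0.2, 0.4, -0.9]
grip_width: 0.0508
```

```bash
python3 -c "
from h import *
goto(.515,-.21,.23,81); print(close_job())"
```

```text
tx -0.41 ty 0.09 tz 0.07 turn 1.9 | pos [ 0.5146 -0.2058  0.2306] yaw 82.9 F [-0.2  0.4 -0.9] w 0.0508 t 11.67 tilt [ 0.01  -0.009] q6 -27
the job is handed in; nothing more can be done
None
```

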